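# Fit the twist-lock lamps and set their controller

## Task

Get the inspection light bar ready: drop every coloured lamp on the bench foot-first into the T-slot rail at the mark of its own colour and twist it a quarter turn so it locks crosswise, seated on the rail. Set the controller's address switches, counted from the tray's blue front panel, to on, off, on, off, and when all that is done and still right, push the switch tray fully shut. Do not knock over or shove aside the red polish bottle or the wax tin.

Things in the scene. Friction and masses are not known exactly. Their poses are not given: they have to be found in the camera images.
- lamp_red_mid (a point): Centre of the red lamp's oblong head (None if absent): 44 (own x) x 24 (own y) x 36 mm high; grip it across the 24 mm, tips above the flange. Below: round flange 46 mm across, its underside 23 mm under this point, 5 mm thick; neck 16 mm across; T-foot 44 (own x) x 22 x 9 mm, its underside 41 mm under this point. Stands on its foot, z up; 0.12 kg, heavy foot.
- lamp_yellow_mid (a point): Centre of the yellow lamp's oblong head (None if absent): 44 (own x) x 24 (own y) x 36 mm high; grip it across the 24 mm, tips above the flange. Below: round flange 46 mm across, its underside 23 mm under this point, 5 mm thick; neck 16 mm across; T-foot 44 (own x) x 22 x 9 mm, its underside 41 mm under this point. Stands on its foot, z up; 0.12 kg, heavy foot.
- lamp_green_mid (a point): Centre of the green lamp's oblong head (None if absent): 44 (own x) x 24 (own y) x 36 mm high; grip it across the 24 mm, tips above the flange. Below: round flange 46 mm across, its underside 23 mm under this point, 5 mm thick; neck 16 mm across; T-foot 44 (own x) x 22 x 9 mm, its underside 41 mm under this point. Stands on its foot, z up; 0.12 kg, heavy foot.
- lamp_blue_mid (a point): Centre of the blue lamp's oblong head (None if absent): 44 (own x) x 24 (own y) x 36 mm high; grip it across the 24 mm, tips above the flange. Below: round flange 46 mm across, its underside 23 mm under this point, 5 mm thick; neck 16 mm across; T-foot 44 (own x) x 22 x 9 mm, its underside 41 mm under this point. Stands on its foot, z up; 0.12 kg, heavy foot.
- rail: Fixed aluminium T-slot rail, 342 (own y, along the slot) x 62 x 28 mm high; origin mid-underside. Slot 28 mm wide, lips 6 mm thick, channel inside 54 wide, 16 mm high. A lamp's foot enters only with its long side along the slot; the flange then rests on the lips (head centre 23 mm above the rail's top), the foot 3 mm under the lips, free to turn. Four coloured marks 85 mm apart.
- bay_red (a point): Place of the red lamp: point on the slot's centre line level with the rail's top (28 mm above the table), middle of a pair of 24 mm long red patches on the lips; own y along the slot, own x across it.
- bay_yellow (a point): Place of the yellow lamp: point on the slot's centre line level with the rail's top (28 mm above the table), middle of a pair of 24 mm long yellow patches on the lips; own y along the slot, own x across it.
- bay_green (a point): Place of the green lamp: point on the slot's centre line level with the rail's top (28 mm above the table), middle of a pair of 24 mm long green patches on the lips; own y along the slot, own x across it.
- bay_blue (a point): Place of the blue lamp: point on the slot's centre line level with the rail's top (28 mm above the table), middle of a pair of 24 mm long blue patches on the lips; own y along the slot, own x across it.
- unit: Fixed grey lamp controller housing, 170 mm deep (own x, from the origin to +170 mm) x 136 mm wide x 62 mm high; the origin is at the bottom of its mouth, which faces the robot (own -x). The switch tray slides in and out of the mouth along own x.
- tray (a joint): Slide of the switch tray: 0 = shut (blue front panel against the housing), 0.135 m = fully out towards the robot. Stays where it is left; about 3 N moves it. The tray is 118 mm wide with no side walls; its blue front panel, 134 mm wide, 8 mm thick, stands from 4 to 60 mm above the table.
- tray_front (a point): Middle of the top edge of the outer (robot side) face of the tray's blue front panel, 60 mm above the table; push that face to shut the tray. Own x is the direction of shutting.
- sw1 (a joint): Slide switch 1 of 4, counted from the tray's front panel: 0 = off (towards the white patch, own -y, the robot's right), 0.014 m = on (towards the green patch, own +y, the robot's left). Can stand between; stays where it is left; about 1 N moves it, with hard stops at both ends.
- sw1_nub (a point): Centre of the yellow nub of switch 1, 8 x 8 x 13 mm, 29 mm above the table, on a flat black bank (112 x 60 mm, top 22 mm above the table). Slides along own y; own x is the direction of shutting. The next switch is 26 mm off along own x; switch 1 is 27 mm from the front panel's inner face, switch 4 some 20 to 30 mm from the housing's mouth.
- sw2 (a joint): Slide switch 2 of 4, counted from the tray's front panel: 0 = off (towards the white patch, own -y, the robot's right), 0.014 m = on (towards the green patch, own +y, the robot's left). Can stand between; stays where it is left; about 1 N moves it, with hard stops at both ends.
- sw2_nub (a point): Centre of the yellow nub of switch 2, 8 x 8 x 13 mm, 29 mm above the table, on a flat black bank (112 x 60 mm, top 22 mm above the table). Slides along own y; own x is the direction of shutting. The next switch is 26 mm off along own x; switch 1 is 27 mm from the front panel's inner face, switch 4 some 20 to 30 mm from the housing's mouth.
- sw3 (a joint): Slide switch 3 of 4, counted from the tray's front panel: 0 = off (towards the white patch, own -y, the robot's right), 0.014 m = on (towards the green patch, own +y, the robot's left). Can stand between; stays where it is left; about 1 N moves it, with hard stops at both ends.
- sw3_nub (a point): Centre of the yellow nub of switch 3, 8 x 8 x 13 mm, 29 mm above the table, on a flat black bank (112 x 60 mm, top 22 mm above the table). Slides along own y; own x is the direction of shutting. The next switch is 26 mm off along own x; switch 1 is 27 mm from the front panel's inner face, switch 4 some 20 to 30 mm from the housing's mouth.
- sw4 (a joint): Slide switch 4 of 4, counted from the tray's front panel: 0 = off (towards the white patch, own -y, the robot's right), 0.014 m = on (towards the green patch, own +y, the robot's left). Can stand between; stays where it is left; about 1 N moves it, with hard stops at both ends.
- sw4_nub (a point): Centre of the yellow nub of switch 4, 8 x 8 x 13 mm, 29 mm above the table, on a flat black bank (112 x 60 mm, top 22 mm above the table). Slides along own y; own x is the direction of shutting. The next switch is 26 mm off along own x; switch 1 is 27 mm from the front panel's inner face, switch 4 some 20 to 30 mm from the housing's mouth.
- polish_a: Bystander: polish bottle, red with black cap, 60 mm across, 170 mm tall, origin at its base.
- wax_tin: Bystander: brass-coloured wax tin, 80 mm across, 50 mm tall, origin at its base.
There are look-alikes about, which are no part of the job. What is shaped like the part that bears lamp_green_mid but orange is not meant.

How it is judged:
By the outcome, as a careful person would: the job done as asked, in the order asked, and still so for the second after the job is handed in, with the robot touching nothing.
Of lamp_red, lamp_yellow, lamp_green, lamp_blue only 3 to 4 are there at a start; the rules pass over those that are not, and their reading is None.
At some moment in a run one of lamp_red, lamp_yellow, lamp_green, lamp_blue may be knocked a few centimetres aside while the robot is not near it.
It also fails if it takes over 210 s, if anything falls off the work surface, if the arm or the gripper's body presses on something with over 40 N, if the wrist force passes 120 N, or if a joint passes its speed limit or range.

## Robot

A 6-joint arm with a two-finger parallel gripper is mounted at the origin on the work surface. World frame = base frame: x ahead of the robot, y to its left, z up, the work surface at z = 0. Lengths are in m, angles in rad, forces in N, time in s.
With the tool pointing down it reaches from about 0.3 to 0.875 m from the base axis. Payload 6.4 kg.
Tool frame: the origin (TCP) lies on the centre line of the jaws, within the pads' length; the fingertips stand 25 mm ahead of it and the grasp point (between the pads) lies 6 mm ahead of it; z points along the fingers, y is the line along which they close (so a half turn about z gives the same grasp; the last joint's range is limited). The gripper opens to 85 mm and grips with 20 to 120 N. Pads are 22 mm wide; open, the fingers measure 114 mm over their backs; the gripper's body (76 mm by 85 mm) begins 54 mm behind the grasp point. The pads swing forward as they close: fully open they stand 13 mm farther back than shut.
Start: joints at [-1.364, 0.181, 1.607, -0, 1.354, -0.206], TCP at [0.231, -0.527, 0.256] pointing down, gripper open.
Joint ranges: [-2.99, 2.99], [-0.89, 2.07], [0.3, 2.58], [-1.14, 4.28], [0, 2.63], [-3.12, 3.12]. Speed limits (rad/s): [2.57, 2.57, 3.01, 3.14, 3.14, 3.14].

## Interface

Orientations are given as a unit quaternion [w, x, y, z].
In Python, from bench import get_obs, camera, hand_in, spot_in gives the robot as it stands.
- The arm moves only by the shell command python3 -m jog 'ROWS'. ROWS is JSON, one flat list of numbers, 7 for each row, row after row: the shift along the tool's x, y, z in m, then the turn, a rotation vector about the tool's x, y, z in rad, then the closure, from 0 (fully open) to 1 (shut). A call has 1 to 20 rows; each row is the pose to reach, as a shift and turn from the pose commanded when the call began, along the tool's axes at that moment; what a row does not reach only later rows make up. A row lasts 1/8 s, in which the tool goes at most 62.5 mm and 10.7 degrees, less where a joint would pass 70% of its speed; a pose out of reach is approached as far as the arm can. A call with a gripper value outside its range is refused whole. The fingers move at their own pace and stop on an object; the grip force is fixed at half the most. Time passes only in rows, so rows that repeat a pose let the fingers close. It gives the time, the measured TCP pose, the force, the opening and the grip force at its end, in the units of the state.
- get_obs(): the state, without advancing time (a new reading comes with each control period).
- camera(name): name is "side" or "top"; returns a dict with "frame" (400x640x3 uint8, red, green, blue), "mtx" (3x3 intrinsics, pixels), "distortion" ([k1, k2, p1, p2, k3] as OpenCV has them; the pictures are not rectified), "extrinsics" (4x4, takes a point from camera to world coordinates). Camera axes: x right, y up, looking along -z (the intrinsics and any distortion apply to the point x, -y, -z); pixel columns grow to the right and rows downward; lengths in m; the calibration is good to about 2 mm. A picture is of the moment at which its call begins. There is no depth.
- hand_in(): hands the job in; it is judged then, once.
Trained networks look in a picture, given as the dict that the camera call returned (one of the last four; its "shot" number tells which), for a name from the list of things; names that differ only in an ending like _2 or _b are one class to them, and where a whole thing is asked for, a point or a joint stands for the part that bears it (a point fixed in the world has none). Each returns a list of dicts, best first, with "confidence" (0 to 1); they miss things now and then, are a little off and sometimes report something else, mostly with a low value. They report only what shows in the picture. A call takes as long as a camera call. They do not tell look-alikes from the thing itself.
- spot_in(picture, name): "xyz" ([x, y, z] in m, in world coordinates, good to about 4 mm: the middle of the surface that is visible of it).
The state is a dict: "time_s": time; "q": joint angles; "dq": joint speeds; "joint_efforts": joint torques, N m; "eef_pos": TCP position; "eef_rot": TCP orientation; "wrist_force": force on the tool from outside, world axes, zero at the start; "torque": the same for the moment, N m; "opening": opening from 0.0 (shut) to 1.0 (fully open); "grasp_force": force on a finger pad.
Only numpy, scipy, OpenCV 4.12 (cv2) and the standard library are available. Lean on these libraries where they do the work, as an engineer would, in place of code of your own. Each camera call takes 0.05 s, during which the arm holds its last target. There are 200 camera calls.

## Working session

There is one attempt and no reset: what is moved stays moved. The work goes in short steps, Python scripts to look and compute and a shell command to move; the robot and the scene stay as the last step left them, time stands still between calls to the robot, and variables do not carry over. Pictures are saved under pics/ and viewed, at most 14 in all, crops included, and the job is handed in when it is done.

```bash
ls; mkdir -p pics; python3 - <<'E'
from bench import get_obs,camera,spot_in
import cv2,numpy as np
o=get_obs();print(o)
for n in("top","side"):
    c=camera(n);cv2.imwrite(f"pics/{n}0.png",c["frame"][:,:,::-1]);print(n,c["mtx"],c["distortion"],c["extrinsics"])
    for k in["lamp_red_mid","rail","unit","tray_front","sw1_nub","polish_a","wax_tin"]:
        print(k,[(np.round(d["xyz"],3).tolist(),round(d["confidence"],2)) for d in spot_in(c,k)])
E
```

```text
pics
{'time_s': 0.0, 'q': array([-1.36429690e+00,  1.81549831e-01,  1.60802117e+00,  1.44743984e-05,
        1.35379558e+00, -2.06304623e-01]), 'dq': array([-0.00097943, -0.00104573,  0.00037864, -0.00114341,  0.00021079,
       -0.00015676]), 'joint_efforts': array([ 7.88127218e-04, -4.44874907e+01, -3.51334977e+01, -2.65486087e-04,
        9.01213672e-03,  7.72815838e-06]), 'eef_pos': array([ 0.23058792, -0.52617778,  0.25537281]), 'eef_rot': array([-8.86965123e-04,  9.78774551e-01,  2.04938017e-01,  6.97969053e-06]), 'wrist_force': array([ 0.29605031,  0.09802148, -0.75846397]), 'torque': array([ 0.00517522, -0.01957925, -0.00984654]), 'grasp_force': 0.0, 'opening': 1.0006753175788377}
top [[417.99641147   0.         317.22802093]
 [  0.         417.99641147 196.87526148]
 [  0.           0.           1.        ]] [0.00601738 0.         0.         0.         0.        ] [[-0.02673697  0.99093342 -0.13166663  0.37662587]
 [-0.99960028 -0.02771347 -0.00558926 -0.09956438]
 [-0.00918752  0.13146456  0.9912783   1.1156726 ]
 [ 0.          0.          0.          1.        ]]
lamp_red_
[... 268 characters left out ...]
49], 0.93)]
side [[368.29418013   0.         317.03514564]
 [  0.         368.29418013 194.86222207]
 [  0.           0.           1.        ]] [-0.05735208  0.          0.          0.          0.        ] [[-7.71933544e-01  3.38702253e-01 -5.37958538e-01 -8.62830399e-02]
 [-6.35703235e-01 -4.11333100e-01  6.53212429e-01  6.40002173e-01]
 [-3.56318512e-05  8.46218568e-01  5.32835935e-01  6.43949402e-01]
 [ 0.00000000e+00  0.00000000e+00  0.00000000e+00  1.00000000e+00]]
lamp_red_mid [([0.436, -0.175, 0.037], 0.62)]
rail [([0.604, -0.068, 0.021], 0.63)]
unit [([0.604, 0.286, 0.04], 0.87)]
tray_front [([0.512, 0.292, 0.025], 0.62)]
sw1_nub []
polish_a [([0.512, 0.297, 0.024], 0.32)]
wax_tin []
```

```bash
cat > h.py <<'E'
import cv2,numpy as np
from bench import get_obs,camera,spot_in
from scipy.spatial.transform import Rotation as R
def px2w(c,uv,z):
    p=cv2.undistortPoints(np.array(uv,float).reshape(-1,1,2),c["mtx"],np.array(c["distortion"])).reshape(-1,2)
    E=c["extrinsics"];d=np.c_[p[:,0],-p[:,1],-np.ones(len(p))]@E[:3,:3].T;o=E[:3,3]
    return o+d*((z-o[2])/d[:,2])[:,None]
def w2px(c,P):
    E=np.linalg.inv(c["extrinsics"]);q=np.atleast_2d(P)@E[:3,:3].T+E[:3,3]
    q=q*[1,-1,-1]
    return cv2.projectPoints(q,np.zeros(3),np.zeros(3),c["mtx"],np.array(c["distortion"]))[0].reshape(-1,2)
def crop(c,u0,v0,u1,v1,s,name):
    im=cv2.resize(c["frame"][v0:v1,u0:u1,::-1],None,fx=s,fy=s,interpolation=cv2.INTER_CUBIC)
    cv2.imwrite(f"pics/{name}.png",im)
E
```

```text
(no output)
```

View pics/top0.png

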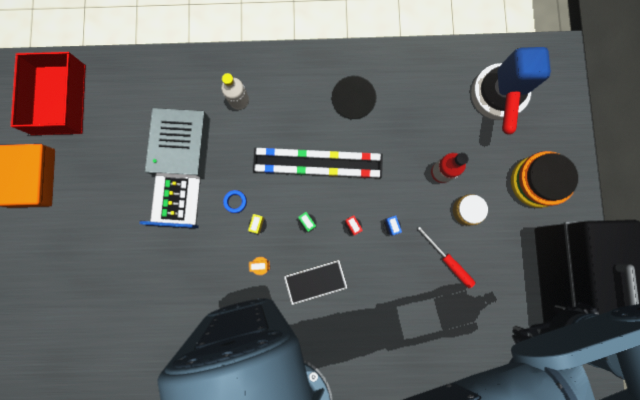

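View pics/side0.png

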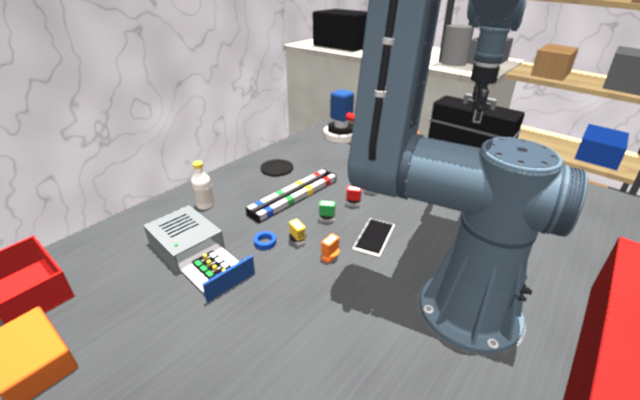

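The top view shows four lamps (yellow 257,224; green 306,221; red 353,226; blue 393,225). The orange decoy is at 259,266, the rail runs from 253,160 to 382,165, and the tray is at 172,200.

```bash
python3 - <<'E'
from h import *
c=camera("top")
crop(c,230,140,410,240,4.4,"c1"); crop(c,135,95,215,235,4.2,"c2")
E
```

```text
(no output)
```

View pics/c1.png

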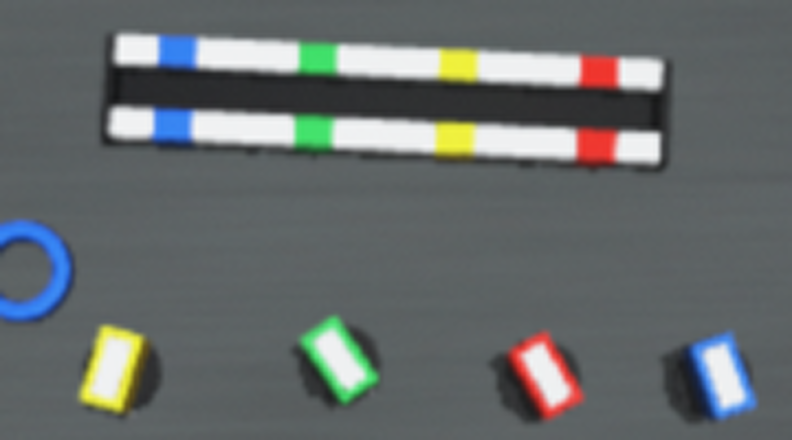

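View pics/c2.png

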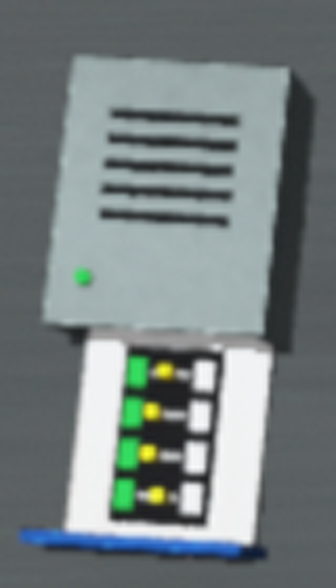

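The close-ups show lamps at different yaws, and bays in the order blue, green, yellow, red going right. Nubs: sw1 mid, sw2 on side, sw3 on side, sw4 mid.

```bash
cat >> h.py <<'E'
def hsv(c,s=4):
    im=cv2.resize(c["frame"],None,fx=s,fy=s,interpolation=cv2.INTER_CUBIC);return cv2.cvtColor(im,cv2.COLOR_RGB2HSV)
HUE=dict(red=(0,8),yellow=(25,33),green=(50,75),blue=(100,122))
def blobs(m,amin=60):
    n,l,st,ce=cv2.connectedComponentsWithStats(m.astype(np.uint8))
    return [(l==i,st[i,4],(ce[i]+.5)/4-.5) for i in range(1,n) if st[i,4]>amin]
def col(h,k):
    a,b=HUE[k];m=(h[...,0]>=a)&(h[...,0]<=b)
    if k=="red": m|=h[...,0]>=172
    return m&(h[...,1]>110)&(h[...,2]>90)
def rect(c,mask,z):
    "centre and long-axis yaw of a blob lying at height z"
    v,u=np.nonzero(mask);P=px2w(c,np.c_[(u+.5)/4-.5,(v+.5)/4-.5],z)[:,:2]
    r=cv2.minAreaRect((P*1000).astype(np.float32));b=cv2.boxPoints(r);e=[b[1]-b[0],b[2]-b[1]];e.sort(key=np.linalg.norm)
    return P.mean(0),np.degrees(np.arctan2(e[1][1],e[1][0]))%180,[round(float(np.linalg.norm(x))) for x in e]
def lamps(c,ztop=.059,roi=None):
    "white label on each coloured head"
    h=hsv(c);W=(h[...,1]<60)&(h[...,2]>150);out={}
    for k in HUE:
        m=col(h,k)
        for M,a,ce in blobs(W,150):
            if a>3000 or (roi and not roi(ce)): continue
            ring=cv2.dilate(M.astype(np.uint8),np.ones((13,13)))-cv2.dilate(M.astype(np.uint8),np.ones((5,5)))
            if m[ring>0].mean()>.5:
                p,y,s=rect(c,M,ztop); out.setdefault(k,[]).append((np.round(p,4),round(y,1),s))
    return out
def bays(c):
    h=hsv(c);out={}
    for k in HUE:
        P=[]
        for M,a,ce in blobs(col(h,k),150):
            p=px2w(c,[ce],.028)[0,:2]
            if .55<p[0]<.69 and -.27<p[1]<.08:P.append(p)
        out[k]=np.round(P,4)
    return out
def nubs(c):
    h=hsv(c);o=[]
    for M,a,ce in blobs(col(h,"yellow"),40):
        p=px2w(c,[ce],.0355)[0,:2]
        if .35<p[0]<.65 and .18<p[1]<.4:o.append(np.append(p,a))
    return np.round(o,4)
E
python3 - <<'E'
from h import *
c=camera("top")
for f in(lamps,bays):
  for k,v in f(c).items():print(k,v)
print(nubs(c))
crop_px=lambda u,v:(135+u/4.2,95+v/4.2)
print("panel top",px2w(c,[crop_px(25,535),crop_px(262,549)],.06),"housing corners",px2w(c,[crop_px(75,57),crop_px(290,68),crop_px(43,322),crop_px(262,333)],.062))
for k in ("white","green"):
  h=hsv(c);m=col(h,k) if k=="green" else (h[...,1]<40)&(h[...,2]>190)
  for M,a,ce in blobs(m,80):
    p=px2w(c,[ce],.022)[0,:2]
    if .35<p[0]<.6 and .18<p[1]<.4:print(k,p.round(4),a)
E
```

```text
red [(array([ 0.4434, -0.1839]), np.float32(29.0), [15, 34])]
yellow [(array([0.4542, 0.0662]), np.float32(161.9), [14, 34])]
green [(array([ 0.4557, -0.0652]), np.float32(33.7), [15, 34])]
blue [(array([ 0.44  , -0.2854]), np.float32(16.3), [14, 34])]
red [[ 0.6268 -0.2249]
 [ 0.5821 -0.2214]]
yellow [[ 0.6336 -0.1402]
 [ 0.5884 -0.1366]]
green [[ 0.6402 -0.0554]
 [ 0.5954 -0.0519]]
blue [[0.6469 0.0296]
 [0.6018 0.033 ]]
[[  0.5679   0.2817 261.    ]
 [  0.5423   0.289  253.    ]
 [  0.5162   0.2909 271.    ]
 [  0.4898   0.2849 271.    ]]
panel top [[0.4641512  0.35473059 0.06      ]
 [0.45174676 0.21146667 0.06      ]] housing corners [[0.76218552 0.33110062 0.062     ]
 [0.75115084 0.19662948 0.062     ]
 [0.59428696 0.34659961 0.062     ]
 [0.58365137 0.21233551 0.062     ]]
white [0.5213 0.2817] 15628
white [0.5664 0.2617] 417
white [0.5402 0.264 ] 419
white [0.5142 0.2663] 440
white [0.4887 0.2684] 442
green [0.57  0.304] 601
green [0.5439 0.3066] 585
green [0.5181 0.3087] 613
green [0.4922 0.3108] 632
```

```bash
cat >> h.py <<'E'
def go(*tgts):
    "tool-frame shift and turn from the present pose to each (x,y,z,yaw deg)"
    o=get_obs();w,x,y,z=o["eef_rot"];r=R.from_quat([x,y,z,w]);p=o["eef_pos"]
    print("at",p.round(4),"yaw",r.as_euler("ZYX",degrees=True).round(2))
    for t in tgts:
        tr=R.from_euler("ZX",[t[3],180],degrees=True)
        print(t,"->",(r.inv().apply(np.array(t[:3])-p)).round(4).tolist(),(r.inv()*tr).as_rotvec().round(3).tolist())
E
python3 -c "
from h import *
go((.4434,-.1839,.16,29),(.4434,-.1839,.053,29))"
```

```text
at [ 0.2307 -0.5267  0.2563] yaw [  23.65    0.   -180.  ]
(0.4434, -0.1839, 0.16, 29) -> [0.3324, -0.2287, 0.0963] [-0.0, 0.0, -0.093]
(0.4434, -0.1839, 0.053, 29) -> [0.3324, -0.2287, 0.2033] [-0.0, 0.0, -0.093]
```

```bash
python3 -m jog '[0.3324,-0.2287,0.0963,0,0,-0.093,0.4, 0.3324,-0.2287,0.0963,0,0,-0.093,0.4, 0.3324,-0.2287,0.0963,0,0,-0.093,0.4, 0.3324,-0.2287,0.0963,0,0,-0.093,0.4, 0.3324,-0.2287,0.0963,0,0,-0.093,0.4, 0.3324,-0.2287,0.0963,0,0,-0.093,0.4, 0.3324,-0.2287,0.0963,0,0,-0.093,0.4, 0.3324,-0.2287,0.0963,0,0,-0.093,0.4, 0.3324,-0.2287,0.0963,0,0,-0.093,0.4, 0.3324,-0.2287,0.0963,0,0,-0.093,0.4]'
python3 -c "
from h import *
go((.4434,-.1839,.053,29))
c=camera('top')
print(lamps(c))"
```

```text
time_s: 2.15
eef_pos: [0.4433, -0.1851, 0.1604]
eef_rot: [0.0, 0.968, 0.249, 0.0]
wrist_force: [-0.0, 0.7, 0.1]
opening: 0.6
grasp_force: 0.0
at [ 0.4433 -0.1851  0.1604] yaw [ 2.8890e+01 -1.0000e-02  1.7995e+02]
(0.4434, -0.1839, 0.053, 29) -> [0.0007, -0.0011, 0.1074] [0.001, -0.0, -0.002]
{'yellow': [(array([0.4542, 0.0662]), np.float32(162.1), [14, 34])], 'green': [(array([ 0.4554, -0.0654]), np.float32(34.1), [15, 35])]}
```

Moves work as expected. I'll descend and grip red, then lift.

```bash
python3 -m jog '[0,-0.001,0.06,0,0,0,0.4, 0,-0.001,0.09,0,0,0,0.4, 0,-0.001,0.1074,0,0,0,0.4, 0,-0.001,0.1074,0,0,0,0.4, 0,-0.001,0.1074,0,0,0,0.4, 0,-0.001,0.1074,0,0,0,1, 0,-0.001,0.1074,0,0,0,1, 0,-0.001,0.1074,0,0,0,1, 0,-0.001,0.1074,0,0,0,1, 0,-0.001,0.1074,0,0,0,1, 0,-0.001,0.05,0,0,0,1, 0,-0.001,0,0,0,0,1, 0,-0.001,0,0,0,0,1,0,-0.001,0,0,0,0,1]'
python3 -c "
from h import *
go((.6045,-.2232,.16,85.5),(.6045,-.2232,.11,85.5))"
```

```text
time_s: 3.95
eef_pos: [0.4425, -0.1826, 0.1595]
eef_rot: [-0.0, 0.968, 0.25, -0.0]
wrist_force: [-0.6, -0.0, -1.8]
opening: 0.27
grasp_force: 59.5
at [ 0.4425 -0.1826  0.1595] yaw [ 2.8990e+01  1.0000e-02 -1.7997e+02]
(0.6045, -0.2232, 0.16, 85.5) -> [0.122, 0.114, -0.0006] [-0.001, -0.0, -0.986]
(0.6045, -0.2232, 0.11, 85.5) -> [0.1221, 0.1141, 0.0494] [-0.001, -0.0, -0.986]
```

```bash
python3 -m jog '[0.122,0.114,0,0,0,-0.986,1,0.122,0.114,0,0,0,-0.986,1,0.122,0.114,0,0,0,-0.986,1,0.122,0.114,0,0,0,-0.986,1,0.122,0.114,0,0,0,-0.986,1,0.122,0.114,0,0,0,-0.986,1,0.122,0.114,0,0,0,-0.986,1,0.122,0.114,0.03,0,0,-0.986,1,0.122,0.114,0.049,0,0,-0.986,1,0.122,0.114,0.049,0,0,-0.986,1,0.122,0.114,0.049,0,0,-0.986,1]'
python3 -c "
from h import *
go((.6045,-.2232,.063,85.5))
c=camera('side'); crop(c,230,150,390,250,4,'s1')
c=camera('top'); crop(c,230,130,410,240,4,'t1');print(lamps(c),bays(c)['red'])"
```

```text
time_s: 5.32
eef_pos: [0.6052, -0.2238, 0.1114]
eef_rot: [0.0, 0.735, 0.679, 0.0]
wrist_force: [0.0, 0.0, -0.3]
opening: 0.27
grasp_force: 59.6
at [ 0.6052 -0.2238  0.1114] yaw [8.5460e+01 1.0000e-02 1.7997e+02]
(0.6045, -0.2232, 0.063, 85.5) -> [0.0005, -0.0008, 0.0484] [0.0, 0.0, -0.001]
{'yellow': [(array([0.4543, 0.0662]), np.float32(162.1), [14, 34])], 'blue': [(array([ 0.44  , -0.2854]), np.float32(15.7), [14, 34])]} [[ 0.6196 -0.2141]]
```

View pics/s1.png

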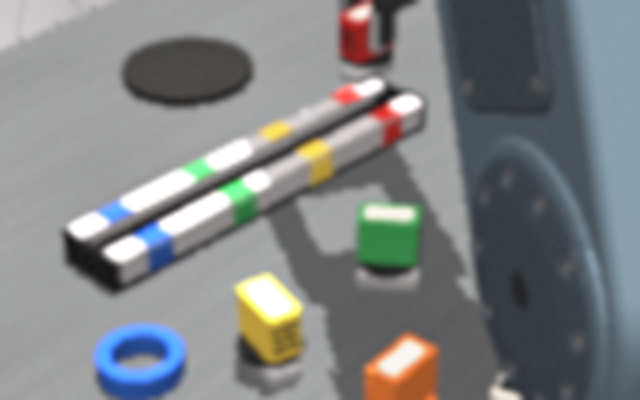

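The red lamp is held upright over the red mark (side crop 360,35). I'll lower it in steps.

```bash
python3 -m jog '[0,-0.0005,0.012,0,0,0,1, 0,-0.0005,0.02,0,0,0,1, 0,-0.0005,0.028,0,0,0,1, 0,-0.0005,0.034,0,0,0,1,0,-0.0005,0.034,0,0,0,1,0,-0.0005,0.034,0,0,0,1]'

```

```text
time_s: 6.18
eef_pos: [0.6046, -0.2237, 0.0772]
eef_rot: [0.0, 0.734, 0.679, 0.0]
wrist_force: [-0.7, -0.3, -1.1]
opening: 0.27
grasp_force: 59.6
```

```bash
python3 -m jog '[0,0,0.007,0,0,0,1, 0,0,0.0125,0,0,0,1,0,0,0.0135,0,0,0,1,0,0,0.0135,0,0,0,1]'

```

```text
time_s: 6.68
eef_pos: [0.6045, -0.2237, 0.0638]
eef_rot: [0.0, 0.734, 0.679, 0.0]
wrist_force: [-1.4, 1.0, 2.4]
opening: 0.271
grasp_force: 60.2
```

```bash
python3 -m jog '[0,0,0,0,0,0.3,1, 0,0,0,0,0,0.6,1,0,0,0,0,0,0.9,1,0,0,0,0,0,1.2,1,0,0,0,0,0,1.4,1,0,0,0,0,0,1.571,1,0,0,0,0,0,1.571,1,0,0,0,0,0,1.571,1,0,0,0,0,0,1.571,1,0,0,0,0,0,1.571,1,0,0,0,0,0,1.571,1]'
python3 -c "
from h import *
go((.4542,.0662,.16,-18))"
```

```text
time_s: 8.05
eef_pos: [0.6048, -0.2238, 0.0638]
eef_rot: [0.0, 0.999, -0.039, 0.0]
wrist_force: [0.4, -1.5, 2.9]
opening: 0.266
grasp_force: 60.0
at [ 0.6048 -0.2238  0.0638] yaw [-4.4600e+00 -5.0000e-02  1.7998e+02]
(0.4542, 0.0662, 0.16, -18) -> [-0.1726, -0.2774, -0.0964] [0.0, -0.001, 0.236]
```

Twisted. Next: release and lift straight, then go above yellow and look.

```bash
python3 -m jog '[0,0,0,0,0,0,0.55,0,0,0,0,0,0,0.55,0,0,0,0,0,0,0.55,0,0,-0.03,0,0,0,0.55,0,0,-0.07,0,0,0,0.5,0,0,-0.097,0,0,0,0.4,-0.1726,-0.2774,-0.097,0,0,0.236,0.4,-0.1726,-0.2774,-0.097,0,0,0.236,0.4,-0.1726,-0.2774,-0.097,0,0,0.236,0.4,-0.1726,-0.2774,-0.097,0,0,0.236,0.4,-0.1726,-0.2774,-0.097,0,0,0.236,0.4,-0.1726,-0.2774,-0.097,0,0,0.236,0.4,-0.1726,-0.2774,-0.097,0,0,0.236,0.4,-0.1726,-0.2774,-0.097,0,0,0.236,0.4]'
python3 -c "
from h import *
go((.4542,.0662,.053,-18))
c=camera('top'); print(lamps(c,.069),lamps(c),bays(c)['red']);crop(c,230,130,410,240,4,'t2')
c=camera('side'); crop(c,230,150,390,250,4,'s2')"
```

```text
time_s: 9.8
eef_pos: [0.4554, 0.0655, 0.1608]
eef_rot: [0.0, 0.988, -0.157, 0.001]
wrist_force: [-0.6, 0.0, -0.2]
opening: 0.598
grasp_force: 0.0
at [0.4554 0.0655 0.1608] yaw [-1.8110e+01 -7.0000e-02  1.7999e+02]
(0.4542, 0.0662, 0.053, -18) -> [-0.0015, -0.0003, 0.1078] [0.0, -0.001, -0.002]
{'red': [(array([ 0.605 , -0.2245]), np.float32(174.7), [14, 34])], 'green': [(array([ 0.4549, -0.0655]), np.float32(34.1), [14, 34])], 'blue': [(array([ 0.4394, -0.2837]), np.float32(15.7), [14, 34])]} {'red': [(array([ 0.6072, -0.2257]), np.float32(174.7), [14, 34])], 'green': [(array([ 0.4556, -0.0652]), np.float32(34.1), [14, 34])], 'blue': [(array([ 0.44  , -0.2854]), np.float32(15.7), [14, 34])]} [[ 0.6124 -0.2275]
 [ 0.5775 -0.2208]]
```

View pics/t2.png

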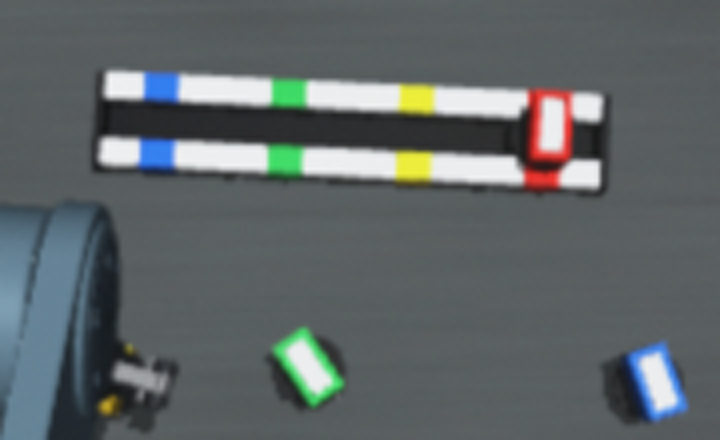

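The red lamp is at 550,125 in the crop, crosswise on its mark, about 1 mm off. Now I'll grip yellow.

```bash
python3 -m jog '[-0.0013,0,0.06,0,0,0,0.4, -0.0013,0,0.09,0,0,0,0.4, -0.0013,0,0.1075,0,0,0,0.4, -0.0013,0,0.1075,0,0,0,0.4, -0.0013,0,0.1075,0,0,0,0.4, -0.0013,0,0.1075,0,0,0,1, -0.0013,0,0.1075,0,0,0,1, -0.0013,0,0.1075,0,0,0,1, -0.0013,0,0.1075,0,0,0,1, -0.0013,0,0.1075,0,0,0,1, -0.0013,0,0.05,0,0,0,1, -0.0013,0,0,0,0,0,1, -0.0013,0,0,0,0,0,1,-0.0013,0,0,0,0,0,1]'
python3 -c "
from h import *
go((.611,-.1384,.16,85.5),(.611,-.1384,.11,85.5))"
```

```text
time_s: 11.65
eef_pos: [0.4525, 0.0671, 0.16]
eef_rot: [0.0, 0.988, -0.157, -0.0]
wrist_force: [-1.1, 0.2, -2.0]
opening: 0.272
grasp_force: 59.2
at [0.4525 0.0671 0.16  ] yaw [-1.8050e+01  3.0000e-02  1.7999e+02]
(0.611, -0.1384, 0.16, 85.5) -> [0.2144, 0.1463, -0.0001] [-0.0, 0.0, -1.807]
(0.611, -0.1384, 0.11, 85.5) -> [0.2144, 0.1463, 0.0499] [-0.0, 0.0, -1.807]
```

```bash
python3 -m jog '[0.2144,0.1463,0,0,0,-1.807,1,0.2144,0.1463,0,0,0,-1.807,1,0.2144,0.1463,0,0,0,-1.807,1,0.2144,0.1463,0,0,0,-1.807,1,0.2144,0.1463,0,0,0,-1.807,1,0.2144,0.1463,0,0,0,-1.807,1,0.2144,0.1463,0,0,0,-1.807,1,0.2144,0.1463,0,0,0,-1.807,1,0.2144,0.1463,0,0,0,-1.807,1,0.2144,0.1463,0,0,0,-1.807,1,0.2144,0.1463,0,0,0,-1.807,1,0.2144,0.1463,0.03,0,0,-1.807,1,0.2144,0.1463,0.05,0,0,-1.807,1,0.2144,0.1463,0.05,0,0,-1.807,1,0.2144,0.1463,0.05,0,0,-1.807,1]'
python3 -c "
from h import *
go((.611,-.138,.0775,85.5))
c=camera('top'); print(lamps(c,.069),bays(c)['red'])"
```

```text
time_s: 13.52
eef_pos: [0.6118, -0.1387, 0.1108]
eef_rot: [0.0, 0.735, 0.678, 0.0]
wrist_force: [-0.3, -0.7, 0.3]
opening: 0.276
grasp_force: 59.4
at [ 0.6118 -0.1387  0.1108] yaw [8.5440e+01 1.0000e-02 1.7998e+02]
(0.611, -0.138, 0.0775, 85.5) -> [0.0006, -0.0009, 0.0333] [0.0, 0.0, -0.001]
{'red': [(array([ 0.605 , -0.2246]), np.float32(174.7), [14, 34])], 'blue': [(array([ 0.4394, -0.2837]), np.float32(16.2), [14, 33])]} [[ 0.6125 -0.2275]
 [ 0.5775 -0.2208]]
```

```bash
python3 -m jog '[0.0005,-0.0008,0.012,0,0,0,1, 0.0005,-0.0008,0.02,0,0,0,1, 0.0005,-0.0008,0.028,0,0,0,1, 0.0005,-0.0008,0.0333,0,0,0,1,0.0005,-0.0008,0.0333,0,0,0,1,0.0005,-0.0008,0.0333,0,0,0,1]'

```

```text
time_s: 14.32
eef_pos: [0.611, -0.138, 0.0774]
eef_rot: [0.0, 0.734, 0.679, 0.0]
wrist_force: [-0.4, 0.1, -1.2]
opening: 0.271
grasp_force: 59.4
```

```bash
python3 -m jog '[0,0,0.007,0,0,0,1, 0,0,0.0125,0,0,0,1,0,0,0.0137,0,0,0,1,0,0,0.0137,0,0,0,1,0,0,0.0137,0,0,0,1,0,0,0.0137,0,0,0.3,1, 0,0,0.0137,0,0,0.6,1,0,0,0.0137,0,0,0.9,1,0,0,0.0137,0,0,1.2,1,0,0,0.0137,0,0,1.4,1,0,0,0.0137,0,0,1.571,1,0,0,0.0137,0,0,1.571,1,0,0,0.0137,0,0,1.571,1,0,0,0.0137,0,0,1.571,1,0,0,0.0137,0,0,1.571,1]'
python3 -c "
from h import *
go((.4555,-.0653,.16,34))"
```

```text
time_s: 16.2
eef_pos: [0.6115, -0.1382, 0.0641]
eef_rot: [0.0, 0.999, -0.039, 0.001]
wrist_force: [0.9, 0.3, 4.5]
opening: 0.272
grasp_force: 60.0
at [ 0.6115 -0.1382  0.0641] yaw [-4.5000e+00 -9.0000e-02  1.7997e+02]
(0.4555, -0.0653, 0.16, 34) -> [-0.1611, -0.0604, -0.0962] [0.001, -0.001, -0.672]
```

```bash
python3 -m jog '[0,0,0,0,0,0,0.55,0,0,0,0,0,0,0.55,0,0,0,0,0,0,0.55,0,0,-0.03,0,0,0,0.55,0,0,-0.07,0,0,0,0.5,0,0,-0.097,0,0,0,0.4,-0.1611,-0.0604,-0.097,0,0,-0.672,0.4,-0.1611,-0.0604,-0.097,0,0,-0.672,0.4,-0.1611,-0.0604,-0.097,0,0,-0.672,0.4,-0.1611,-0.0604,-0.097,0,0,-0.672,0.4,-0.1611,-0.0604,-0.097,0,0,-0.672,0.4,-0.1611,-0.0604,-0.097,0,0,-0.672,0.4,-0.1611,-0.0604,-0.097,0,0,-0.672,0.4]'
python3 -c "
from h import *
c=camera('top'); print(lamps(c,.069))
h=spot_in(camera('side'),'lamp_green_mid');print(h[:2])
go((.4555,-.0653,.053,34))
"
```

```text
time_s: 17.82
eef_pos: [0.4554, -0.0653, 0.1604]
eef_rot: [-0.0, 0.957, 0.291, -0.0]
wrist_force: [0.2, -0.5, 0.3]
opening: 0.605
grasp_force: 0.0
{'red': [(array([ 0.605 , -0.2245]), np.float32(174.7), [14, 34])], 'yellow': [(array([ 0.6121, -0.1387]), np.float32(176.6), [14, 33])], 'blue': [(array([ 0.4394, -0.2837]), np.float32(16.2), [14, 34])]}
[{'xyz': [0.4508, -0.0586, 0.0402], 'confidence': 0.65}, {'xyz': [0.3388, 0.0681, 0.0405], 'confidence': 0.63}]
at [ 0.4551 -0.0652  0.1603] yaw [ 3.3930e+01  1.0000e-02 -1.7998e+02]
(0.4555, -0.0653, 0.053, 34) -> [0.0003, 0.0004, 0.1073] [-0.0, 0.0, -0.001]
```

```bash
python3 -m jog '[0,0,0.06,0,0,0,0.4, 0,0,0.09,0,0,0,0.4, 0,0,0.1072,0,0,0,0.4, 0,0,0.1072,0,0,0,0.4, 0,0,0.1072,0,0,0,0.4, 0,0,0.1072,0,0,0,1, 0,0,0.1072,0,0,0,1, 0,0,0.1072,0,0,0,1, 0,0,0.1072,0,0,0,1, 0,0,0.1072,0,0,0,1, 0,0,0.05,0,0,0,1, 0,0,0,0,0,0,1, 0,0,0,0,0,0,1,0,0,0,0,0,0,1,0,0,0,0,0,0,1]'
python3 -c "
from h import *
go((.6178,-.0537,.16,85.5),(.6178,-.0537,.11,85.5))"
```

```text
time_s: 19.85
eef_pos: [0.4538, -0.0645, 0.1589]
eef_rot: [-0.001, 0.956, 0.292, -0.001]
wrist_force: [0.5, -0.5, -1.0]
opening: 0.273
grasp_force: 58.9
at [ 0.4538 -0.0645  0.1589] yaw [ 3.3960e+01  1.0000e-01 -1.7985e+02]
(0.6178, -0.0537, 0.16, 85.5) -> [0.1421, 0.0826, -0.0016] [-0.003, 0.0, -0.9]
(0.6178, -0.0537, 0.11, 85.5) -> [0.1422, 0.0828, 0.0484] [-0.003, 0.0, -0.9]
```

```bash
python3 -m jog '[0.142,0.082,0,0,0,-0.9,1,0.142,0.082,0,0,0,-0.9,1,0.142,0.082,0,0,0,-0.9,1,0.142,0.082,0,0,0,-0.9,1,0.142,0.082,0,0,0,-0.9,1,0.142,0.082,0,0,0,-0.9,1,0.142,0.082,0,0,0,-0.9,1,0.142,0.082,0.03,0,0,-0.9,1,0.142,0.082,0.049,0,0,-0.9,1,0.142,0.082,0.049,0,0,-0.9,1,0.142,0.082,0.049,0,0,-0.9,1,0.142,0.082,0.049,0,0,-0.9,1]'
python3 -c "
from h import *
go((.6175,-.053,.0775,85.5))
c=camera('top'); print(lamps(c,.069))"
```

```text
time_s: 21.35
eef_pos: [0.6194, -0.0539, 0.1127]
eef_rot: [0.001, 0.734, 0.679, 0.001]
wrist_force: [-0.1, 0.3, -1.6]
opening: 0.271
grasp_force: 59.0
at [ 0.6194 -0.0539  0.1127] yaw [8.5520e+01 2.0000e-02 1.7988e+02]
(0.6175, -0.053, 0.0775, 85.5) -> [0.0008, -0.002, 0.0352] [0.002, 0.0, 0.0]
{'red': [(array([ 0.605 , -0.2245]), np.float32(174.7), [14, 34])], 'yellow': [(array([ 0.6067, -0.1382]), np.float32(178.1), [13, 33])], 'blue': [(array([ 0.4394, -0.2837]), np.float32(15.7), [14, 34])]}
```

```bash
python3 -m jog '[0.0008,-0.002,0.012,0.002,0,0,1,0.0008,-0.002,0.02,0.002,0,0,1,0.0008,-0.002,0.028,0.002,0,0,1,0.0008,-0.002,0.0352,0.002,0,0,1,0.0008,-0.002,0.0352,0.002,0,0,1,0.0008,-0.002,0.0352,0.002,0,0,1]'
python3 -c "
from h import *
c=camera('top'); print(lamps(c,.069));crop(c,230,130,410,240,4,'t3')"
```

```text
time_s: 22.15
eef_pos: [0.6166, -0.0528, 0.0763]
eef_rot: [-0.001, 0.734, 0.679, -0.001]
wrist_force: [0.1, 0.5, -0.7]
opening: 0.271
grasp_force: 59.1
{'red': [(array([ 0.605 , -0.2245]), np.float32(174.7), [14, 34])], 'yellow': [(array([ 0.6067, -0.1382]), np.float32(178.1), [13, 33])], 'blue': [(array([ 0.4394, -0.2837]), np.float32(15.7), [14, 34])]}
```

View pics/t3.png

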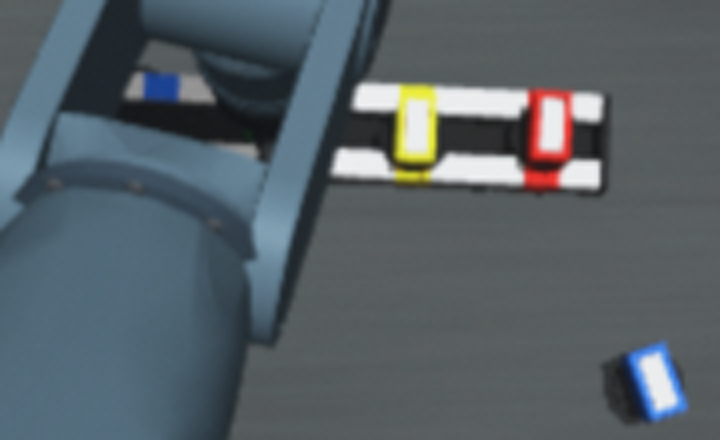

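Yellow (crop 415,125) has slid about 5 mm toward the robot within the slot. I'll re-centre it later. Continuing with green.

```bash
python3 -m jog '[0,0,0.006,0,0,0,1, 0,0,0.011,0,0,0,1,0,0,0.0125,0,0,0,1,0,0,0.0125,0,0,0,1,0,0,0.0125,0,0,0,1,0,0,0.0125,0,0,0.3,1, 0,0,0.0125,0,0,0.6,1,0,0,0.0125,0,0,0.9,1,0,0,0.0125,0,0,1.2,1,0,0,0.0125,0,0,1.4,1,0,0,0.0125,0,0,1.571,1,0,0,0.0125,0,0,1.571,1,0,0,0.0125,0,0,1.571,1,0,0,0.0125,0,0,1.571,1,0,0,0.0125,0,0,1.571,1]'
python3 -c "
from h import *
go((.6178,-.0537,.16,-4.5),(.44,-.2850,.16,16))"
```

```text
time_s: 24.08
eef_pos: [0.6173, -0.0528, 0.0645]
eef_rot: [0.0, 0.999, -0.039, -0.0]
wrist_force: [-0.2, 0.2, 3.6]
opening: 0.274
grasp_force: 59.8
at [ 0.6173 -0.0528  0.0645] yaw [-4.4400e+00  2.0000e-02  1.7999e+02]
(0.6178, -0.0537, 0.16, -4.5) -> [0.0005, 0.0009, -0.0955] [0.0, 0.0, 0.001]
(0.44, -0.285, 0.16, 16) -> [-0.1589, 0.2452, -0.0954] [0.0, 0.0, -0.357]
```

```bash
python3 -m jog '[0,0,0,0,0,0,0.55,0,0,0,0,0,0,0.55,0,0,0,0,0,0,0.55,0,0,-0.03,0,0,0,0.55,0,0,-0.07,0,0,0,0.5,0,0,-0.096,0,0,0,0.4,-0.1589,0.2452,-0.096,0,0,-0.357,0.4,-0.1589,0.2452,-0.096,0,0,-0.357,0.4,-0.1589,0.2452,-0.096,0,0,-0.357,0.4,-0.1589,0.2452,-0.096,0,0,-0.357,0.4,-0.1589,0.2452,-0.096,0,0,-0.357,0.4,-0.1589,0.2452,-0.096,0,0,-0.357,0.4,-0.1589,0.2452,-0.096,0,0,-0.357,0.4,-0.1589,0.2452,-0.096,0,0,-0.357,0.4]'
python3 -c "
from h import *
c=camera('top'); print(lamps(c,.069))
h=spot_in(camera('side'),'lamp_blue_mid');print(h[:2])
go((.44,-.2852,.053,16))
"
```

```text
time_s: 25.82
eef_pos: [0.4399, -0.2837, 0.16]
eef_rot: [-0.0, 0.99, 0.14, -0.001]
wrist_force: [0.6, -1.1, 0.1]
opening: 0.599
grasp_force: 0.0
{'red': [(array([ 0.605 , -0.2245]), np.float32(174.6), [14, 34])], 'yellow': [(array([ 0.6066, -0.1381]), np.float32(176.0), [14, 34])], 'green': [(array([ 0.6176, -0.0534]), np.float32(174.8), [14, 34])]}
[]
at [ 0.4398 -0.2838  0.16  ] yaw [ 1.6080e+01  1.1000e-01 -1.7995e+02]
(0.44, -0.2852, 0.053, 16) -> [0.0, 0.0015, 0.107] [-0.001, 0.002, 0.001]
```

```bash
python3 -m jog '[0,0.001,0.06,0,0,0,0.4, 0,0.001,0.09,0,0,0,0.4, 0,0.001,0.107,0,0,0,0.4, 0,0.001,0.107,0,0,0,0.4, 0,0.001,0.107,0,0,0,0.4, 0,0.001,0.107,0,0,0,1, 0,0.001,0.107,0,0,0,1, 0,0.001,0.107,0,0,0,1, 0,0.001,0.107,0,0,0,1, 0,0.001,0.107,0,0,0,1, 0,0.001,0.05,0,0,0,1, 0,0.001,0,0,0,0,1, 0,0.001,0,0,0,0,1,0,0.001,0,0,0,0,1,0,0.001,0,0,0,0,1]'
python3 -c "
from h import *
go((.6244,.0313,.16,85.5),(.6244,.0313,.11,85.5))"
```

```text
time_s: 27.85
eef_pos: [0.4385, -0.2848, 0.1582]
eef_rot: [-0.002, 0.99, 0.139, -0.002]
wrist_force: [0.6, -0.5, -0.7]
opening: 0.268
grasp_force: 59.6
at [ 0.4385 -0.2848  0.1582] yaw [  15.97    0.2  -179.78]
(0.6244, 0.0313, 0.16, 85.5) -> [0.2657, -0.2527, -0.0017] [-0.006, 0.001, -1.214]
(0.6244, 0.0313, 0.11, 85.5) -> [0.2659, -0.2525, 0.0483] [-0.006, 0.001, -1.214]
```

```bash
python3 -m jog '[0.2657,-0.2527,0,-0.004,0,-1.214,1,0.2657,-0.2527,0,-0.004,0,-1.214,1,0.2657,-0.2527,0,-0.004,0,-1.214,1,0.2657,-0.2527,0,-0.004,0,-1.214,1,0.2657,-0.2527,0,-0.004,0,-1.214,1,0.2657,-0.2527,0,-0.004,0,-1.214,1,0.2657,-0.2527,0,-0.004,0,-1.214,1,0.2657,-0.2527,0,-0.004,0,-1.214,1,0.2657,-0.2527,0,-0.004,0,-1.214,1,0.2657,-0.2527,0.03,-0.004,0,-1.214,1,0.2657,-0.2527,0.048,-0.004,0,-1.214,1,0.2657,-0.2527,0.048,-0.004,0,-1.214,1,0.2657,-0.2527,0.048,-0.004,0,-1.214,1,0.2657,-0.2527,0.048,-0.004,0,-1.214,1]'
python3 -c "
from h import *
go((.6241,.0317,.0775,85.5))
c=camera('top'); print(lamps(c,.069))"
```

```text
time_s: 29.6
eef_pos: [0.6261, 0.0301, 0.113]
eef_rot: [0.002, 0.734, 0.679, 0.0]
wrist_force: [0.0, 0.8, -0.9]
opening: 0.271
grasp_force: 59.5
at [0.6261 0.0301 0.113 ] yaw [8.5520e+01 1.3000e-01 1.7982e+02]
(0.6241, 0.0317, 0.0775, 85.5) -> [0.0015, -0.0023, 0.0355] [0.003, 0.002, 0.0]
{'red': [(array([ 0.605 , -0.2245]), np.float32(174.7), [14, 34])], 'yellow': [(array([ 0.6067, -0.1382]), np.float32(176.6), [14, 33])], 'green': [(array([ 0.6177, -0.0534]), np.float32(174.9), [14, 34])]}
```

```bash
python3 -m jog '[0.0013,-0.0022,0.012,0.003,0.002,0,1,0.0013,-0.0022,0.02,0.003,0.002,0,1,0.0013,-0.0022,0.028,0.003,0.002,0,1,0.0013,-0.0022,0.035,0.003,0.002,0,1,0.0013,-0.0022,0.035,0.003,0.002,0,1,0.0013,-0.0022,0.035,0.003,0.002,0,1]'

```

```text
time_s: 30.4
eef_pos: [0.6232, 0.0317, 0.0768]
eef_rot: [-0.001, 0.734, 0.679, -0.001]
wrist_force: [-0.0, -0.4, -1.0]
opening: 0.27
grasp_force: 59.9
```

```bash
python3 -m jog '[0,0,0.006,0,0,0,1, 0,0,0.011,0,0,0,1,0,0,0.013,0,0,0,1,0,0,0.013,0,0,0,1,0,0,0.013,0,0,0,1,0,0,0.013,0,0,0.3,1, 0,0,0.013,0,0,0.6,1,0,0,0.013,0,0,0.9,1,0,0,0.013,0,0,1.2,1,0,0,0.013,0,0,1.4,1,0,0,0.013,0,0,1.571,1,0,0,0.013,0,0,1.571,1,0,0,0.013,0,0,1.571,1,0,0,0.013,0,0,1.571,1,0,0,0.013,0,0,1.571,1]'
python3 -c "
from h import *
go((.6067,-.1383,.16,-4.5))"
```

```text
time_s: 32.28
eef_pos: [0.6239, 0.0317, 0.0644]
eef_rot: [0.0, 0.999, -0.039, -0.0]
wrist_force: [0.6, 0.3, 2.7]
opening: 0.271
grasp_force: 60.3
at [0.6239 0.0317 0.0644] yaw [-4.4300e+00  2.0000e-02  1.7999e+02]
(0.6067, -0.1383, 0.16, -4.5) -> [-0.004, 0.1708, -0.0956] [0.0, 0.0, 0.001]
```

Next: release blue, rise, and go above yellow to re-centre it.

```bash
python3 -m jog '[0,0,0,0,0,0,0.55,0,0,0,0,0,0,0.55,0,0,0,0,0,0,0.55,0,0,-0.03,0,0,0,0.55,0,0,-0.07,0,0,0,0.5,0,0,-0.096,0,0,0,0.5,-0.004,0.1708,-0.096,0,0,0,0.5,-0.004,0.1708,-0.096,0,0,0,0.5,-0.004,0.1708,-0.096,0,0,0,0.5,-0.004,0.1708,-0.096,0,0,0,0.5,-0.004,0.1708,-0.096,0,0,0,0.5,-0.004,0.1708,-0.096,0,0,0,0.5]'
python3 -c "
from h import *
go((.6067,-.1383,.064,-4))
c=camera('top'); print(lamps(c,.069)); crop(c,230,130,410,240,4,'t4')"
```

```text
time_s: 33.78
eef_pos: [0.6061, -0.1369, 0.1597]
eef_rot: [-0.0, 0.999, -0.038, -0.001]
wrist_force: [-0.0, -0.1, 0.4]
opening: 0.497
grasp_force: 0.0
at [ 0.6061 -0.1369  0.1597] yaw [-4.3900e+00  1.3000e-01 -1.7999e+02]
(0.6067, -0.1383, 0.064, -4) -> [0.0009, 0.0013, 0.0957] [-0.0, 0.002, -0.007]
{'red': [(array([ 0.605 , -0.2246]), np.float32(174.8), [14, 33])], 'green': [(array([ 0.6226, -0.054 ]), np.float32(173.8), [14, 25])], 'blue': [(array([0.6264, 0.0317]), np.float32(174.7), [15, 33])]}
```

```bash
python3 -m jog '[0.0009,0.001,0.06,0,0,0,0.5,0.0009,0.001,0.09,0,0,0,0.5,0.0009,0.001,0.0957,0,0,0,0.5,0.0009,0.001,0.0957,0,0,0,0.5,0.0009,0.001,0.0957,0,0,0,0.5,0.0009,0.001,0.0957,0,0,0,1,0.0009,0.001,0.0957,0,0,0,1,0.0009,0.001,0.0957,0,0,0,1,0.0009,0.001,0.0957,0,0,0,1]'
python3 -c "
from h import *
go((.6112,-.1383,.064,-4.5))"
```

```text
time_s: 34.95
eef_pos: [0.6079, -0.1398, 0.0659]
eef_rot: [0.001, 0.999, -0.039, 0.0]
wrist_force: [0.8, 0.9, 6.8]
opening: 0.268
grasp_force: 59.5
at [ 0.6079 -0.1398  0.0659] yaw [-4.4800e+00 -6.0000e-02  1.7994e+02]
(0.6112, -0.1383, 0.064, -4.5) -> [0.0032, -0.0017, 0.0019] [0.001, -0.001, 0.0]
```

```bash
python3 -m jog '[0.002,-0.001,0,0,0,0,1,0.004,-0.0015,0,0,0,0,1,0.004,-0.0015,0,0,0,0,1,0.004,-0.0015,0,0,0,0,1]'
python3 -c "
from h import *
go((.6112,-.1383,.064,-4.5),(.45,-.2,.2,-4.5))"
```

```text
time_s: 35.45
eef_pos: [0.611, -0.139, 0.0659]
eef_rot: [0.001, 0.999, -0.039, -0.001]
wrist_force: [-5.4, -0.9, 9.8]
opening: 0.274
grasp_force: 60.0
at [ 0.611  -0.139   0.0659] yaw [-4.4800e+00  8.0000e-02  1.7991e+02]
(0.6112, -0.1383, 0.064, -4.5) -> [0.0001, -0.0007, 0.0019] [0.002, 0.001, 0.0]
(0.45, -0.2, 0.2, -4.5) -> [-0.1559, 0.0736, -0.1338] [0.002, 0.001, 0.0]
```

```bash
python3 -m jog '[0.004,-0.0015,0,0,0,0,0.55,0.004,-0.0015,0,0,0,0,0.55,0.004,-0.0015,0,0,0,0,0.55,0.004,-0.0015,-0.03,0,0,0,0.55,0.004,-0.0015,-0.07,0,0,0,0.5,0.004,-0.0015,-0.11,0,0,0,0.5,-0.1559,0,-0.1338,0,0,0,0.5,-0.1559,0,-0.1338,0,0,0,0.7,-0.1559,0,-0.1338,0,0,0,1,-0.1559,0,-0.1338,0,0,0,1,-0.1559,0,-0.1338,0,0,0,1,-0.1559,0,-0.1338,0,0,0,1]'
python3 -c "
from h import *
go((.4886,.2677,.16,85))
c=camera('top'); print(lamps(c,.069)); crop(c,135,100,410,240,2.9,'t4')"
```

```text
time_s: 36.95
eef_pos: [0.4564, -0.1262, 0.1981]
eef_rot: [0.0, 0.999, -0.039, -0.001]
wrist_force: [-0.8, 0.1, 0.5]
opening: -0.003
grasp_force: 0.0
at [ 0.4564 -0.1262  0.1981] yaw [-4.4700e+00  1.0000e-01  1.7999e+02]
(0.4886, 0.2677, 0.16, 85) -> [0.0015, -0.3952, 0.0381] [-0.001, 0.001, -1.561]
{'red': [(array([ 0.6051, -0.2245]), np.float32(174.7), [14, 34])], 'yellow': [(array([ 0.6113, -0.1399]), np.float32(173.5), [14, 32])], 'green': [(array([ 0.6176, -0.0534]), np.float32(175.1), [14, 34])], 'blue': [(array([0.6246, 0.0313]), np.float32(175.6), [14, 33])]}
```

View pics/t4.png

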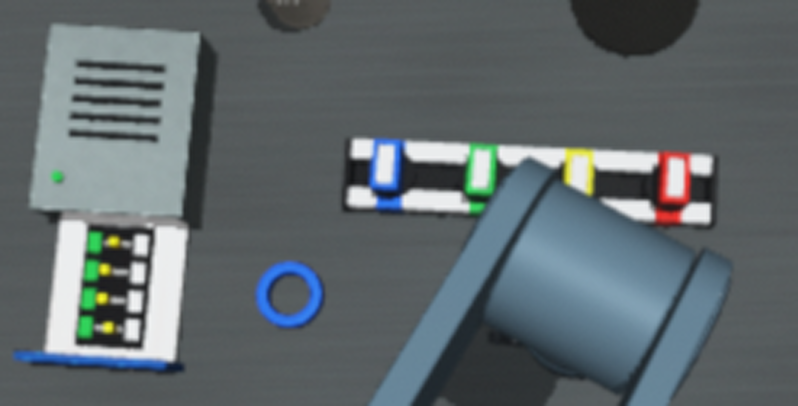

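All four lamps sit crosswise on their marks (crop 386,165; 481,168; 578,172; 674,178). On to the tray.

```bash
python3 -m jog '[0.0015,-0.3952,0.038,0,0,-1.561,1,0.0015,-0.3952,0.038,0,0,-1.561,1,0.0015,-0.3952,0.038,0,0,-1.561,1,0.0015,-0.3952,0.038,0,0,-1.561,1,0.0015,-0.3952,0.038,0,0,-1.561,1,0.0015,-0.3952,0.038,0,0,-1.561,1,0.0015,-0.3952,0.038,0,0,-1.561,1,0.0015,-0.3952,0.038,0,0,-1.561,1,0.0015,-0.3952,0.038,0,0,-1.561,1,0.0015,-0.3952,0.038,0,0,-1.561,1,0.0015,-0.3952,0.038,0,0,-1.561,1,0.0015,-0.3952,0.038,0,0,-1.561,1,0.0015,-0.3952,0.038,0,0,-1.561,1]'
python3 -c "
from h import *
go((.4886,.2677,.052,85),(.4898,.2816,.052,85))
c=camera('top'); print(lamps(c,.069),nubs(c))"
```

```text
time_s: 38.62
eef_pos: [0.488, 0.2678, 0.1602]
eef_rot: [-0.001, 0.738, 0.675, -0.001]
wrist_force: [0.3, -0.0, -0.4]
opening: -0.002
grasp_force: 0.0
at [0.488  0.2678 0.1602] yaw [ 8.4930e+01  1.0000e-02 -1.7989e+02]
(0.4886, 0.2677, 0.052, 85) -> [-0.0001, 0.0008, 0.1082] [-0.002, 0.0, -0.001]
(0.4898, 0.2816, 0.052, 85) -> [0.0139, 0.0008, 0.1082] [-0.002, 0.0, -0.001]
{'red': [(array([ 0.6051, -0.2246]), np.float32(175.2), [14, 34])], 'yellow': [(array([ 0.61  , -0.1396]), np.float32(175.6), [14, 34])], 'green': [(array([ 0.6177, -0.0534]), np.float32(174.6), [14, 34])], 'blue': [(array([0.6246, 0.0314]), np.float32(175.1), [14, 34])]} [[  0.5679   0.2817 263.    ]
 [  0.5443   0.2904 131.    ]
 [  0.5144   0.292   80.    ]
 [  0.4901   0.2855 114.    ]]
```

Now descend beside sw1 and push along +tool x in small steps.

```bash
python3 -m jog '[0,0.0008,0.06,0,0,0,1,0,0.0008,0.095,0,0,0,1,0,0.0008,0.107,0,0,0,1,0,0.0008,0.107,0,0,0,1,0,0.0008,0.107,0,0,0,1,0.005,0.0008,0.107,0,0,0,1,0.008,0.0008,0.107,0,0,0,1,0.011,0.0008,0.107,0,0,0,1,0.011,0.0008,0.107,0,0,0,1]'
```

```text
time_s: 39.8
eef_pos: [0.4894, 0.2792, 0.0532]
eef_rot: [-0.001, 0.737, 0.675, -0.001]
wrist_force: [-0.6, 0.6, -0.2]
opening: 0.003
grasp_force: 0.0
```

```bash
python3 -m jog '[0.002,0,0,0,0,0,1,0.002,0,0,0,0,0,1,0.002,0,0,0,0,0,1]'; python3 -m jog '[0.0015,0,0,0,0,0,1,0.0015,0,0,0,0,0,1,0.0015,0,0,0,0,0,1]'
```

```text
time_s: 40.17
eef_pos: [0.4896, 0.2808, 0.053]
eef_rot: [-0.001, 0.738, 0.675, -0.001]
wrist_force: [0.6, 0.2, 0.3]
opening: -0.0
grasp_force: 0.0
time_s: 40.55
eef_pos: [0.4898, 0.2822, 0.0531]
eef_rot: [-0.001, 0.738, 0.675, -0.001]
wrist_force: [0.3, -0.8, 0.8]
opening: 0.0
grasp_force: 0.2
```

```bash
for i in 1 2 3; do python3 -m jog '[0.0015,0,0,0,0,0,1,0.0015,0,0,0,0,0,1]' | egrep 'pos|wrist'; done
```

```text
eef_pos: [0.4897, 0.2826, 0.053]
wrist_force: [-0.4, -6.2, 2.3]
eef_pos: [0.4898, 0.2828, 0.053]
wrist_force: [-2.4, -12.8, 3.9]
eef_pos: [0.4898, 0.283, 0.0529]
wrist_force: [-1.8, -18.9, 6.1]
```

```bash
python3 -m jog '[-0.008,0,0,0,0,0,1,-0.008,0,-0.04,0,0,0,1,-0.008,0,-0.04,0,0,0,1,-0.008,0,-0.04,0,0,0,1]'
python3 -c "
from h import *
go((.5181,.3104,.09,85),(.5181,.3104,.053,85),(.5169,.2965,.053,85))
"
```

```text
time_s: 41.8
eef_pos: [0.4894, 0.279, 0.093]
eef_rot: [-0.001, 0.737, 0.675, -0.001]
wrist_force: [-1.0, -0.0, -0.5]
opening: 0.002
grasp_force: 0.0
at [0.4894 0.279  0.093 ] yaw [ 8.496e+01 -1.000e-02 -1.799e+02]
(0.5181, 0.3104, 0.09, 85) -> [0.0338, 0.0258, 0.003] [-0.002, -0.0, -0.001]
(0.5181, 0.3104, 0.053, 85) -> [0.0338, 0.0259, 0.04] [-0.002, -0.0, -0.001]
(0.5169, 0.2965, 0.053, 85) -> [0.0199, 0.0259, 0.04] [-0.002, -0.0, -0.001]
```

```bash
python3 -m jog '[0.0338,0.0258,0,0,0,0,1,0.0338,0.0258,0,0,0,0,1,0.0338,0.0258,0,0,0,0,1,0.0338,0.0258,0.02,0,0,0,1,0.0338,0.0258,0.04,0,0,0,1,0.0338,0.0258,0.04,0,0,0,1,0.0338,0.0258,0.04,0,0,0,1,0.03,0.0258,0.04,0,0,0,1,0.026,0.0258,0.04,0,0,0,1,0.022,0.0258,0.04,0,0,0,1,0.022,0.0258,0.04,0,0,0,1]'
for i in 1 2 3 ; do python3 -m jog '[-0.0015,0,0,0,0,0,1,-0.0015,0,0,0,0,0,1]' | egrep 'pos|wrist'; done
```

```text
time_s: 43.18
eef_pos: [0.5172, 0.298, 0.0534]
eef_rot: [-0.001, 0.738, 0.675, -0.001]
wrist_force: [-0.6, 0.4, -0.9]
opening: -0.0
grasp_force: 0.0
eef_pos: [0.5169, 0.2969, 0.0531]
wrist_force: [-0.2, -0.5, -0.2]
eef_pos: [0.5168, 0.2958, 0.0531]
wrist_force: [-0.0, 1.8, -0.1]
eef_pos: [0.5168, 0.2955, 0.0532]
wrist_force: [1.3, 8.9, -2.4]
```

```bash
python3 -m jog '[0.008,0,0,0,0,0,1,0.008,0,-0.04,0,0,0,1,0.008,0,-0.04,0,0,0,1,0.008,0,-0.04,0,0,0,1]' | egrep 'pos|wrist'
python3 -c "
from h import *
go((.5401,.2634,.093,85),(.5401,.2634,.053,85),(.5414,.2783,.053,85))
"
```

```text
eef_pos: [0.5173, 0.3018, 0.0929]
wrist_force: [-0.3, 0.1, 0.0]
at [0.5173 0.3018 0.0929] yaw [ 8.4960e+01  4.0000e-02 -1.7988e+02]
(0.5401, 0.2634, 0.093, 85) -> [-0.0362, 0.026, -0.0001] [-0.002, 0.001, -0.001]
(0.5401, 0.2634, 0.053, 85) -> [-0.0362, 0.0261, 0.0399] [-0.002, 0.001, -0.001]
(0.5414, 0.2783, 0.053, 85) -> [-0.0212, 0.0261, 0.0399] [-0.002, 0.001, -0.001]
```

```bash
python3 -m jog '[-0.0362,0.026,0,0,0,0,1,-0.0362,0.026,0,0,0,0,1,-0.0362,0.026,0,0,0,0,1,-0.0362,0.026,0.02,0,0,0,1,-0.0362,0.026,0.04,0,0,0,1,-0.0362,0.026,0.04,0,0,0,1,-0.0362,0.026,0.04,0,0,0,1,-0.031,0.026,0.04,0,0,0,1,-0.027,0.026,0.04,0,0,0,1,-0.024,0.026,0.04,0,0,0,1,-0.024,0.026,0.04,0,0,0,1]' | egrep 'pos|wrist'
for i in 1 2 3 ; do python3 -m jog '[0.0015,0,0,0,0,0,1,0.0015,0,0,0,0,0,1]' | egrep 'pos|wrist'; done
```

```text
eef_pos: [0.5413, 0.2761, 0.0533]
wrist_force: [0.0, 0.1, -0.5]
eef_pos: [0.5413, 0.2772, 0.053]
wrist_force: [0.5, 0.3, 0.1]
eef_pos: [0.5414, 0.2779, 0.053]
wrist_force: [0.2, -5.8, 2.0]
eef_pos: [0.5414, 0.2782, 0.0529]
wrist_force: [-0.8, -11.2, 3.1]
```

```bash
python3 -m jog '[-0.008,0,0,0,0,0,1,-0.008,0,-0.04,0,0,0,1,-0.008,0,-0.04,0,0,0,1,-0.008,0,-0.04,0,0,0,1]' | egrep 'pos|wrist'
python3 -c "
from h import *
go((.5671,.3048,.093,85),(.5671,.3048,.053,85),(.566,.2908,.053,85))
"
```

```text
eef_pos: [0.5409, 0.2724, 0.0929]
wrist_force: [-0.8, -1.1, -0.1]
at [0.5409 0.2724 0.0929] yaw [ 8.496e+01 -2.000e-02 -1.799e+02]
(0.5671, 0.3048, 0.093, 85) -> [0.0346, 0.0233, -0.0001] [-0.002, -0.0, -0.001]
(0.5671, 0.3048, 0.053, 85) -> [0.0346, 0.0234, 0.0399] [-0.002, -0.0, -0.001]
(0.566, 0.2908, 0.053, 85) -> [0.0205, 0.0235, 0.0399] [-0.002, -0.0, -0.001]
```

```bash
python3 -m jog '[0.0346,0.0233,0,0,0,0,1,0.0346,0.0233,0,0,0,0,1,0.0346,0.0233,0,0,0,0,1,0.0346,0.0233,0.02,0,0,0,1,0.0346,0.0233,0.04,0,0,0,1,0.0346,0.0233,0.04,0,0,0,1,0.0346,0.0233,0.04,0,0,0,1,0.03,0.0233,0.04,0,0,0,1,0.026,0.0233,0.04,0,0,0,1,0.023,0.0233,0.04,0,0,0,1,0.023,0.0233,0.04,0,0,0,1]' | egrep 'pos|wrist'
for i in 1 2 3 ; do python3 -m jog '[-0.0015,0,0,0,0,0,1,-0.0015,0,0,0,0,0,1]' | egrep 'pos|wrist'; done
```

```text
eef_pos: [0.5663, 0.2928, 0.0533]
wrist_force: [0.5, -0.4, 0.1]
eef_pos: [0.566, 0.2916, 0.053]
wrist_force: [0.9, 0.4, 0.8]
eef_pos: [0.5659, 0.2913, 0.0531]
wrist_force: [0.7, 5.2, -0.9]
eef_pos: [0.5658, 0.291, 0.0532]
wrist_force: [1.3, 10.3, -2.4]
```

```bash
python3 -m jog '[0.008,0,0,0,0,0,1,0.008,0,-0.06,0,0,0,1,0.008,0,-0.1,0,0,0,1,0.008,-0.1,-0.1,0,0,0,1,0.008,-0.19,-0.1,0,0,0,1,0.008,-0.19,-0.1,0,0,0,1,0.008,-0.19,-0.1,0,0,0,1,0.008,-0.19,-0.1,0,0,0,1,0.008,-0.19,-0.1,0,0,0,1]'
python3 -c "
from h import *
c=camera('top');print(lamps(c,.069),nubs(c));crop(c,135,140,215,240,4.2,'t5')
go((.40,.296,.068,85),(.566,.2815,.068,85))
"
```

```text
time_s: 50.3
eef_pos: [0.3791, 0.3134, 0.1538]
eef_rot: [-0.0, 0.738, 0.675, -0.0]
wrist_force: [0.3, -0.5, -0.3]
opening: 0.0
grasp_force: 0.0
{'red': [(array([ 0.605 , -0.2245]), np.float32(174.6), [14, 34])], 'yellow': [(array([ 0.61  , -0.1396]), np.float32(175.5), [14, 34])], 'green': [(array([ 0.6177, -0.0534]), np.float32(174.8), [14, 34])], 'blue': [(array([0.6246, 0.0313]), np.float32(174.7), [14, 33])]} [[  0.567    0.275  233.    ]
 [  0.5422   0.2901 209.    ]
 [  0.5155   0.2797 254.    ]
 [  0.4901   0.2944 209.    ]]
at [0.379  0.3133 0.1537] yaw [ 8.4900e+01 -1.0000e-02 -1.7994e+02]
(0.4, 0.296, 0.068, 85) -> [-0.0153, 0.0226, 0.0856] [-0.001, -0.0, -0.002]
(0.566, 0.2815, 0.068, 85) -> [-0.015, 0.1892, 0.0855] [-0.001, -0.0, -0.002]
```

View pics/t5.png

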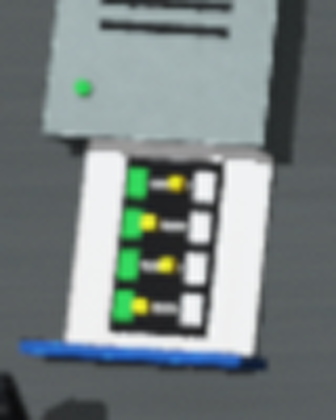

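The crop shows sw1 (139,305) and sw3 (148,222) against the green patches, and sw2 (165,265) and sw4 (176,183) against the white, with the full 14 mm stroke between them. Now I'll push the tray shut.

```bash
python3 -m jog '[-0.0153,0.02,0,0,0,0,1,-0.0153,0.02,0.05,0,0,0,1,-0.0153,0.02,0.098,0,0,0,1,-0.0153,0.02,0.098,0,0,0,1,-0.0153,0.05,0.098,0,0,0,1,-0.0153,0.06,0.098,0,0,0,1,-0.0153,0.07,0.098,0,0,0,1,-0.0153,0.08,0.098,0,0,0,1,-0.0153,0.09,0.098,0,0,0,1,-0.0153,0.1,0.098,0,0,0,1,-0.0153,0.11,0.098,0,0,0,1,-0.0153,0.12,0.098,0,0,0,1,-0.0153,0.13,0.098,0,0,0,1,-0.0153,0.14,0.098,0,0,0,1,-0.0153,0.15,0.098,0,0,0,1,-0.0153,0.16,0.098,0,0,0,1,-0.0153,0.17,0.098,0,0,0,1,-0.0153,0.178,0.098,0,0,0,1,-0.0153,0.178,0.098,0,0,0,1]'
```

```text
time_s: 52.72
eef_pos: [0.5542, 0.2821, 0.055]
eef_rot: [-0.0, 0.738, 0.675, -0.0]
wrist_force: [0.2, 0.3, 0.6]
opening: 0.004
grasp_force: 0.0
```

```bash
for i in 1 2 3 4 ; do python3 -m jog '[0,0.002,0,0,0,0,1,0,0.002,0,0,0,0,1]' | egrep 'pos|wrist'; done
```

```text
eef_pos: [0.5552, 0.2821, 0.0549]
wrist_force: [-0.3, -0.4, -0.6]
eef_pos: [0.5569, 0.282, 0.0549]
wrist_force: [-0.8, -0.9, 1.4]
eef_pos: [0.5592, 0.2818, 0.0549]
wrist_force: [-3.3, -0.5, 0.6]
eef_pos: [0.5612, 0.2816, 0.0549]
wrist_force: [-1.7, -1.0, -1.3]
```

```bash
for i in 1 2 3 4 5 6 ; do python3 -m jog '[0,0.002,0,0,0,0,1,0,0.002,0,0,0,0,1]' | egrep 'pos|wrist'; done
```

```text
eef_pos: [0.5633, 0.2815, 0.0549]
wrist_force: [-1.9, 0.2, 0.2]
eef_pos: [0.5653, 0.2813, 0.0549]
wrist_force: [-2.3, -0.8, -1.4]
eef_pos: [0.5673, 0.2812, 0.0549]
wrist_force: [-2.0, -1.1, -0.6]
eef_pos: [0.5683, 0.2811, 0.0549]
wrist_force: [-6.0, -1.4, 3.6]
eef_pos: [0.5684, 0.2811, 0.0549]
wrist_force: [-13.6, -1.4, 8.4]
eef_pos: [0.5685, 0.2811, 0.0549]
wrist_force: [-21.3, -2.5, 15.8]
```

The tray is against its hard stop (TCP at 0.568, as predicted). I'll retreat and check.

```bash
python3 -m jog '[0,-0.03,0,0,0,0,1,0,-0.08,0,0,0,0,1,0,-0.14,-0.05,0,0,0,1,0,-0.19,-0.1,0,0,0,1,0,-0.19,-0.1,0,0,0,1,0,-0.19,-0.1,0,0,0,1,0,-0.19,-0.1,0,0,0,1]'
python3 -c "
from h import *
c=camera('top');print(lamps(c,.069));crop(c,135,90,535,260,2,'t6')
c=camera('side');cv2.imwrite('pics/s6.png',c['frame'][:,:,::-1])"
```

```text
time_s: 56.1
eef_pos: [0.3849, 0.2974, 0.1553]
eef_rot: [-0.0, 0.738, 0.675, -0.0]
wrist_force: [0.6, -0.2, -0.0]
opening: 0.002
grasp_force: 0.0
{'red': [(array([ 0.6051, -0.2245]), np.float32(175.8), [14, 34])], 'yellow': [(array([ 0.61  , -0.1396]), np.float32(175.6), [14, 34])], 'green': [(array([ 0.6176, -0.0534]), np.float32(174.7), [14, 34])], 'blue': [(array([0.6246, 0.0314]), np.float32(175.1), [14, 34])]}
```

View pics/t6.png

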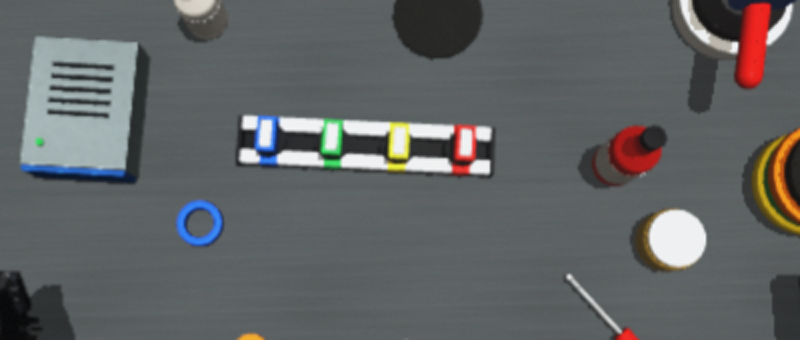

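View pics/s6.png

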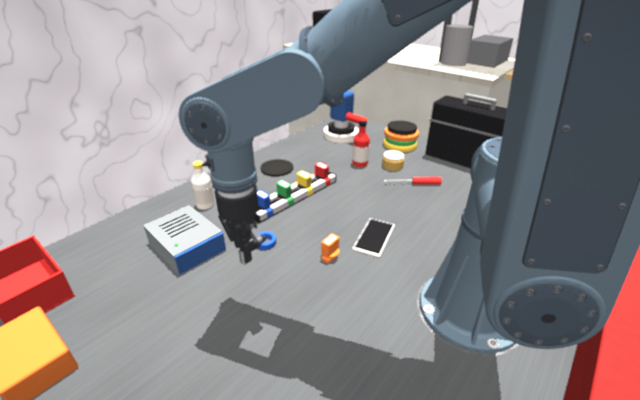

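The tray is shut flush (top crop 80,172). All four lamps are seated crosswise on their marks, and the bottle and tin stand untouched.

```bash
python3 -c "
from bench import hand_in
print(hand_in())"
```

```text
the job is handed in; nothing more can be done
None
```

I handed the job in at about 56 s: all four lamps are locked crosswise on their own marks, the switches are set on, off, on, off from the front panel, and the tray was pushed shut last, with the polish bottle and wax tin untouched.

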